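# Put three mixed-up sample parts on their right scanning stations

## Robot

A 6-joint arm with a two-finger parallel gripper is mounted at the origin on the work surface. World frame = base frame: x ahead of the robot, y to its left, z up, the work surface at z = 0. Lengths are in mm, angles in rad, forces in N, time in s.
With the tool pointing down it reaches from about 300 to 775 mm from the base axis. Payload 14.6 kg.
Tool frame: the origin (TCP) lies midway between the tips of the shut fingers; the grasp point (between the pads) lies grasp_offset behind it (grasp_offset is the distance from the TCP to the grasp point, in mm); z points along the fingers, y is the line along which they close (so a half turn about z gives the same grasp; the last joint's range is limited). The gripper opens to 94 mm and grips with 3 to 60 N. Pads are 16 mm wide; open, the fingers measure 119 mm over their backs; the gripper's body (75 mm by 177 mm) begins 78 mm behind the grasp point.
Start: joints at [1.191, 0.3, 1.521, -0, 1.321, -0.067], TCP at [169.245, 523.302, 205.446] pointing down, gripper open.
Joint ranges: [-3.03, 3.03], [-0.79, 2.21], [0.23, 2.52], [-1.04, 4.18], [0, 3.07], [-2.55, 2.55]. Speed limits (rad/s): [2.22, 2.22, 2.57, 3.14, 3.14, 3.14].

## Interface

Orientations are given as [roll, pitch, yaw] about the fixed x, y, z axes, in that order (R = Rz(yaw) Ry(pitch) Rx(roll)).
In Python, from cell import * gives the robot as it stands. The module is installed in compiled form; this text tells all that it offers.
- The arm moves only by the shell command python3 -m jog 'ROWS' [FORCE]. ROWS is JSON, a list of rows, each a list of 3 entries, a list of its own where there are three numbers: the finger opening in mm, from 0 to 94, then the shift along the tool's x, y, z in units of 50 mm (1.0 is 50 mm), then the turn about the tool's z in units of 180 degrees (1.0 is 180 degrees). In form: [[fingers, [dx, dy, dz], twist], ...]. A call has 1 to 20 rows; each row shifts and turns the commanded pose from where the row before left it, along the tool's axes as they then stand; what a row does not reach is not made up. A row lasts 1/10 s, in which the tool goes at most 50 mm and 8.59 degrees, less where a joint would pass 70% of its speed; a pose out of reach is approached as far as the arm can. A call with a number of a shift or a turn outside -1 to 1 is refused whole. A call with a gripper value outside its range is refused whole. The fingers move at their own pace and stop on an object; FORCE is the grip in N (left out, the last holds). Time passes only in rows, so rows that do not move let the fingers close. It gives the time, the measured TCP pose, the force, the opening and the grip force at its end, in the units of the state.
- read_state(): the state, without advancing time (a new reading comes with each control period).
- camera(name): name is "scene" or "top"; returns the picture (384x512x3 uint8, red, green, blue); there is no depth.
- calibration(name): a dict with "mtx" (3x3 intrinsics, pixels), "distortion" ([k1, k2, p1, p2, k3] as OpenCV has them; the pictures are not rectified), "cam_to_world" (4x4, takes a point from camera to world coordinates). Camera axes: x right, y down, z forward; pixel columns grow to the right and rows downward; lengths in mm; the calibration is good to about 2 mm. A picture is of the moment at which its call begins. calibration takes no time and is no camera call.
- sign_off(): hands the job in; it is judged then, once.
Trained networks look in the newest picture that a camera, given by its name, has taken for a name from the list of things; names that differ only in an ending like _2 or _b are one class to them, and where a whole thing is asked for, a point or a joint stands for the part that bears it (a point fixed in the world has none). Each returns a list of dicts, best first, with "conf" (0 to 1); they miss things now and then, are a little off and sometimes report something else, mostly with a low value. They report only what shows in the picture. A call takes as long as a camera call. They do not tell look-alikes from the thing itself.
- regions_of(camera, query): "pixels" (384x512 bool, what is visible of it) and "rect" ([centre column, centre row, width, height] in pixels, round what is visible of it).
The state is a dict: "clock": time; "joints": joint angles; "qd": joint speeds; "effort": joint torques, N m; "eef_pos": TCP position; "eef_rot": TCP orientation; "wrist_force": force on the tool from outside, world axes, zero at the start; "moment": the same for the moment, N m; "finger_gap": finger opening in mm; "finger_force": force on a finger pad.
Only numpy, scipy, OpenCV 4.12 (cv2) and the standard library are available. Lean on these libraries where they do the work, as an engineer would, in place of code of your own. Each camera call takes 0.05 s, during which the arm holds its last target. There are 200 camera calls.

## Task

The three sample parts stand on the wrong scanning stations: move the stepped shaft to the large round turntable, the flanged hub to the small dotted disc and the T-bracket to the square stone block, each standing upright on its foot at the station's centre cross. Each station takes one part at a time, so park one part on the empty foam pad on the way; set every part down gently without dropping it, and never put one on the bare breadboard or tip it over. Leave the calibration ball and the paper carton where they are.

Things in the scene. Friction and masses are not known exactly. Their poses are not given: they have to be found in the camera images.
- shaft: Solid turned steel shaft standing upright, 0.3 kg, 90 mm tall, stepped: foot 50 mm diameter up to 20 mm, then 36 mm diameter up to 50 mm, then a 24 mm diameter journal up to the top. Origin at the centre of its underside, z up along its axis. At the start it stands near the middle of the stone block.
- flange: Aluminium flanged hub, 0.2 kg, 50 mm tall: round flange 72 mm diameter and 10 mm thick at the bottom, with a plain round hub 40 mm diameter above it (from 10 to 50 mm). Origin at the centre of its underside, z up. At the start it stands near the middle of the large turntable.
- bracket: Aluminium T-bracket, 0.18 kg, 50 mm tall: flat rectangular foot 70 mm (x) by 46 mm (y) by 8 mm thick, with one upright web on its middle, 46 mm long (x) and 12 mm thick (y), from 8 to 50 mm high. Origin at the centre of the foot's underside, x along the web, z up. At the start it stands near the middle of the dotted disc.
- turntable: Large round black turntable, a low drum 160 mm in diameter with a flat dark top 50 mm above the breadboard; a thin cross marks its centre. It does not turn by itself or when touched: fixed. Origin at the centre of its underside, on the breadboard (the black table top with a grid of small holes, at height 0).
- dotdisc: Small round dark disc, 120 mm in diameter, covered with white marker dots, on a black square box 85 mm wide; its flat top is 70 mm above the breadboard. A thin cross marks its centre. Fixed, does not turn. Origin at the centre of its underside, on the breadboard.
- granite: Square grey stone block, 120 x 120 mm, 40 mm tall, with a thin cross on its flat top. Fixed. Origin at the centre of its underside, on the breadboard.
- pad: Square grey foam pad, 110 x 110 mm, 12 mm thick, flat (as firm as a board); empty at the start: the free spot. Fixed. Origin at the centre of its underside, on the breadboard.
- ball: Calibration ball: white ceramic ball 34 mm in diameter on a thin stem on a round steel foot 52 mm in diameter, 75 mm tall in all. Loose; leave it alone. Origin at the centre of its underside.
- carton: Small open white paper carton, 75 x 75 mm, 60 mm tall. Loose; leave it alone. Origin at the centre of its underside.
Things that resemble listed ones, but are neither listed nor needed, are in the scene too. Leave any green or red look-alike of the bracket alone.

How it is judged (in metres and radians):
On the way:
1. one of the three parts is parked on the foam pad and let go (((contact force between shaft and pad above 0.3 N and contact force between shaft and the fingers below 0.05 N) or (contact force between flange and pad above 0.3 N and contact force between flange and the fingers below 0.05 N) or (contact force between bracket and pad above 0.3 N and contact force between bracket and the fingers below 0.05 N))), for 0.2 s.
At the end, for the whole second after the job is handed in: The shaft stands on the large turntable, the hub on the dotted disc and the T-bracket on the stone block: each within 15 mm of the station's centre, its underside on the station's top (within 4 mm), upright within 0.1 rad, released and at rest (horizontal distance between shaft and turntable below 0.015 m and z of shaft in the frame of turntable between 0.046 and 0.054 m and angle between each of shaft, flange, bracket's own z axis and vertical below 0.1 rad and contact force between each of shaft, flange, bracket and the fingers below 0.05 N and linear speed of each of shaft, flange, bracket below 0.02 m/s and angular speed of each of shaft, flange, bracket below 0.2 rad/s and horizontal distance between flange and dotdisc below 0.015 m and z of flange in the frame of dotdisc between 0.066 and 0.074 m and horizontal distance between bracket and granite below 0.015 m and z of bracket in the frame of granite between 0.036 and 0.044 m); the robot touches nothing.
It fails at once if a part is put down on the bare breadboard (height (world z) of any of shaft, flange, bracket below 0.007 m).
It fails at once if a part is tipped over (beyond 0.6 rad) (angle between any of shaft, flange, bracket's own z axis and vertical above 0.6 rad).
It fails at once if a part is banged down (over 60 N between a part and a station or the pad) (contact force between any of shaft, flange, bracket and turntable above 60 N or contact force between any of shaft, flange, bracket and dotdisc above 60 N or contact force between any of shaft, flange, bracket and granite above 60 N or contact force between any of shaft, flange, bracket and pad above 60 N).
It fails at once if a part is dropped or thrown (moves at over 0.5 m/s out of the fingers, a fall of about 13 mm) ((contact force between shaft and the fingers below 0.05 N and linear speed of shaft above 0.5 m/s) or (contact force between flange and the fingers below 0.05 N and linear speed of flange above 0.5 m/s) or (contact force between bracket and the fingers below 0.05 N and linear speed of bracket above 0.5 m/s)).
It fails at once if the calibration ball or the carton is moved more than 15 mm (distance of any of ball, carton from where it was at the start of the episode above 0.015 m).
It also fails if it takes over 122 s, if anything falls off the work surface, if the arm or the gripper's body presses on something with over 40 N, if the wrist force passes 120 N, or if a joint passes its speed limit or range.

## Working session

There is one attempt and no reset: what is moved stays moved. The work goes in short steps, Python scripts to look and compute and a shell command to move; the robot and the scene stay as the last step left them, time stands still between calls to the robot, and variables do not carry over. Pictures are saved under pics/ and viewed, at most 14 in all, crops included, and the job is handed in when it is done.

```bash
mkdir -p pics
python3 - <<'E'
from cell import *
import cv2
for n in ("scene","top"):
    im=camera(n); cv2.imwrite(f"pics/{n}0.png",cv2.resize(im[:,:,::-1],(800,600),interpolation=cv2.INTER_CUBIC))
    c=calibration(n); print(n,c["mtx"],c["distortion"],c["cam_to_world"])
s=read_state(); print(s)
try: print(grasp_offset)
except Exception as e: print(e)
E
```

```text
scene [[464.14082077   0.         247.1643488 ]
 [  0.         464.14082077 195.01171771]
 [  0.           0.           1.        ]] [-0.02222246  0.          0.          0.          0.        ] [[-8.09945575e-01  3.76082516e-01 -4.50055670e-01  1.06499628e+03]
 [ 5.86141792e-01  5.46039688e-01 -5.98563663e-01  7.01812393e+02]
 [ 2.06389292e-02 -7.48600428e-01 -6.62700109e-01  8.67538597e+02]
 [ 0.00000000e+00  0.00000000e+00  0.00000000e+00  1.00000000e+00]]
top [[374.07577745   0.         259.2990303 ]
 [  0.         374.07577745 192.934707  ]
 [  0.           0.           1.        ]] [-0.09617645  0.          0.          0.          0.        ] [[-2.41514024e-02 -9.96426361e-01  8.09395833e-02  4.24851607e+02]
 [-9.99700453e-01  2.37508929e-02 -5.90751978e-03 -1.20044883e-01]
 [ 3.96402107e-03 -8.10580130e-02 -9.96701502e-01  1.04016215e+03]
 [ 0.00000000e+00  0.00000000e+00  0.00000000e+00  1.00000000e+00]]
{'clock': 0.1, 'joints': array([ 1.19141221e+00,  3.00437998e-01,  1.52149899e+00, -2.69758864e-05,
        1.32073586e+00, -6.66165357e-02]), 'qd': array([-0.00137601, -0.00079048, -0.00223791,  0.00055851,  0.00069103,
       -0.00152744]), 'effort': array([-1.04050087e-04, -5.32651305e+01, -3.53280938e+01,  7.08749495e-02,
        2.34290538e-02, -1.23341772e-05]), 'eef_pos': array([169.16096902, 523.0894094 , 204.93922194]), 'eef_rot': array([-3.14051311e+00, -4.58340397e-05,  2.82883174e+00]), 'wrist_force': array([-0.84669304,  0.49410658, -0.34406342]), 'moment': array([-0.01288635, -0.04990966, -0.00764582]), 'finger_force': 0.0, 'finger_gap': 93.9183458260136}
18.8
```

View pics/scene0.png

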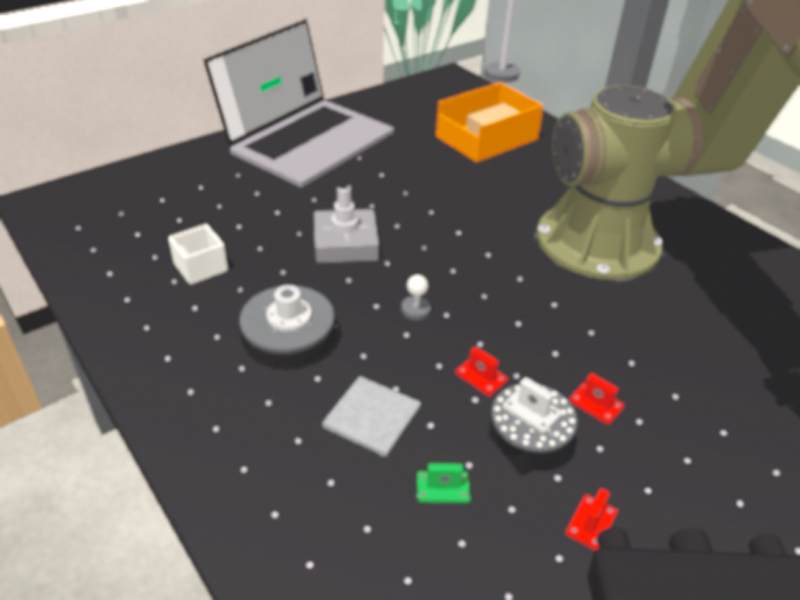

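View pics/top0.png

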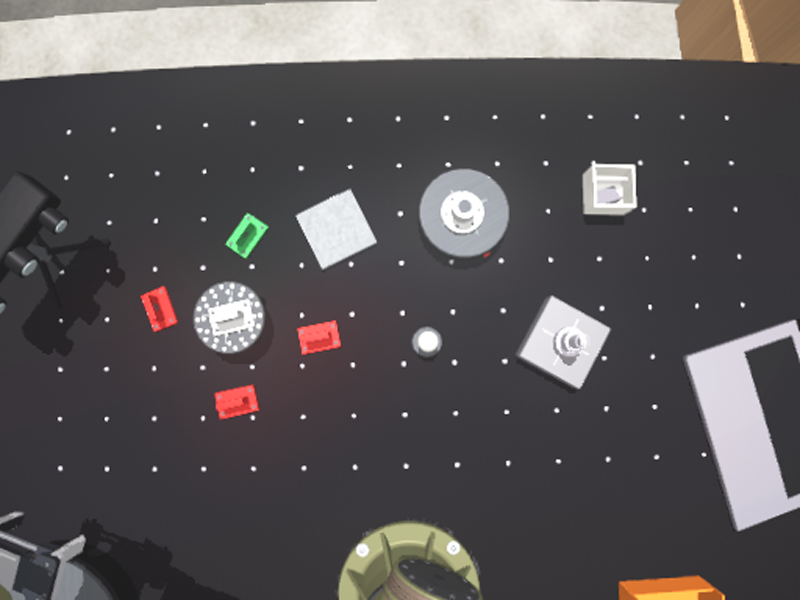

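The top view (800×600 scale) shows, with pixels as (column, row):
- The white bracket is on the dotted disc at (232,318).
- The hub is on the turntable at (463,212).
- The shaft is on the granite at (568,342).
- The pad is at (337,229), the ball at (427,341) and the carton at (610,190).
- The red look-alikes are at (158,308), (236,402) and (319,338), and a green one is at (247,236). The white bracket on the disc fits the description.

Next I'll fit silhouettes in both cameras.

```bash
cat > fit.py <<'E'
from cell import *
import cv2, numpy as np
from scipy.optimize import minimize
S=4
CYL={'shaft':[(25,0,20),(18,20,50),(12,50,90)],'flange':[(36,0,10),(20,10,50)],'turntable':[(80,0,50)],
 'dotdisc':[(60,62,70)],'ball':[(26,0,6),(17,41,75)]}
BOX={'bracket':[(70,46,0,8),(46,12,8,50)],'granite':[(120,120,0,40)],'pad':[(110,110,0,12)],'carton':[(75,75,0,60)]}
H={'turntable':50,'dotdisc':70,'granite':40,'pad':12}
def proj(P,c):
    M=np.linalg.inv(c["cam_to_world"])
    return cv2.projectPoints(np.float64(P),cv2.Rodrigues(M[:3,:3])[0],M[:3,3],c["mtx"],c["distortion"])[0][:,0]
def back(uv,z,c):
    n=cv2.undistortPoints(np.float64([[uv]]),c["mtx"],c["distortion"])[0,0]
    d=c["cam_to_world"][:3,:3]@[n[0],n[1],1]; o=c["cam_to_world"][:3,3]
    return o+d*(z-o[2])/d[2]
def model(name):
    t=np.linspace(0,2*np.pi,60,endpoint=False); P=[]
    for r,a,b in CYL.get(name,[]): P+=[np.c_[r*np.cos(t),r*np.sin(t),0*t+z] for z in(a,b)]
    for x,y,a,b in BOX.get(name,[]): P+=[np.array([[i*x/2,j*y/2,z] for i in(-1,1) for j in(-1,1)]) for z in(a,b)]
    return np.vstack(P)
def hullmask(p):
    m=np.zeros((384*S,512*S),np.uint8)
    h=cv2.convexHull(np.float32(p))
    cv2.fillConvexPoly(m,np.int32(np.round((h*S+S/2-.5)*16)),1,shift=4); return m
def fit(cam,name,z=0,near=None,c=None):
    c=c or calibration(cam); R=regions_of(cam,name)
    if not R: return None
    if near is not None: R=sorted(R,key=lambda r:np.hypot(*(np.array(r['rect'][:2])-near)))
    r=R[0]; m=r['pixels'].astype(np.uint8)
    n,l,st,_=cv2.connectedComponentsWithStats(m); 
    ys,xs=np.nonzero(m)
    if name not in H and n>2: ys,xs=np.nonzero(l==1+np.argmax(st[1:,4]))
    pts=np.c_[xs,ys]; h=cv2.convexHull(np.float32(np.vstack([pts+d for d in([-.5,-.5],[.5,-.5],[.5,.5],[-.5,.5])])))[:,0]
    T=hullmask(h); P=model(name)+[0,0,z]
    p0=back(r['rect'][:2],P[:,2].mean(),c)
    def cost(q):
        a=q[2]/50; Rz=np.array([[np.cos(a),-np.sin(a),0],[np.sin(a),np.cos(a),0],[0,0,1]])
        m=hullmask(proj(P@Rz.T+[q[0],q[1],0],c)); 
        return 1-(m&T).sum()/(m|T).sum()
    best=None
    for a0 in ([0] if name in CYL else np.arange(0,np.pi if name=='bracket' else np.pi/2,np.pi/6)):
        s=minimize(cost,[p0[0],p0[1],a0*50],method='Nelder-Mead',options=dict(xatol=.1,fatol=1e-4,initial_simplex=np.array([p0[0],p0[1],a0*50])+[[0,0,0],[8,0,0],[0,8,0],[0,0,12]]))
        if best is None or s.fun<best.fun: best=s
    return np.round([best.x[0],best.x[1],best.x[2]/50],3),round(1-best.fun,3),round(r['conf'],2),np.round(r['rect'],1)
E
python3 - <<'E'
from fit import *
for cam in("top","scene"):
    camera(cam)
    for n,z in [('turntable',0),('dotdisc',0),('granite',0),('pad',0),('shaft',40),('flange',50),('bracket',70),('ball',0),('carton',0)]:
        near=None
        if n=='bracket': near=np.array((232,318) if cam=='top' else (533,400))*.64
        print(cam,n,fit(cam,n,z,near))
E
```

```text
top turntable None
top dotdisc (array([4.84262e+02, 2.90585e+02, 8.70000e-02]), np.float64(0.95), 0.78, array([144.7, 203.8,  43.2,  45.1]))
top granite (array([ 431.432, -280.137,    1.061]), np.float64(0.955), 0.85, array([360.3, 219.9,  57.2,  59.7]))
top pad (array([6.42617e+02, 1.15038e+02, 4.29000e-01]), np.float64(0.96), 0.89, array([214.3, 147.2,  50.2,  47.7]))
top shaft (array([ 4.31198e+02, -2.81399e+02,  1.28000e-01]), np.float64(0.897), 0.66, array([367. , 219.4,  21.3,  24. ]))
top flange (array([ 6.56049e+02, -1.07889e+02,  1.56000e-01]), np.float64(0.932), 0.93, array([298.4, 136.4,  26.1,  27.9]))
top bracket (array([484.491, 284.874,  -1.384]), np.float64(0.938), 0.62, array([147.8, 201.7,  26.8,  20.7]))
top ball (array([ 4.37846e+02, -4.32090e+01,  5.20000e-02]), np.float64(0.963), 0.74, array([274. , 217.4,  17.3,  20.2]))
top carton (array([ 6.99435e+02, -3.75170e+02, -7.30000e-02]), np.float64(0.928), 0.82, array([389.9, 120.5,  30. ,  31.3]))
scene turntable (array([ 6.61283e+02, -1.10978e+02,  2.05000e-01]), np.float64(0.956), 0.85, array([183.8, 209.8,  61.9
[... 290 characters left out ...]
e+02, 4.41000e-01]), np.float64(0.969), 0.65, array([238.3, 265.9,  61.6,  45.1]))
scene shaft (array([ 4.34248e+02, -2.78132e+02, -2.30000e-02]), np.float64(0.892), 0.63, array([220.6, 134.4,  11.6,  27.9]))
scene flange (array([ 6.60571e+02, -1.03313e+02,  2.10000e-01]), np.float64(0.976), 0.81, array([184.1, 197.7,  24.3,  31.7]))
scene bracket (array([487.259, 284.824,   1.784]), np.float64(0.941), 0.74, array([339.1, 257.1,  39.1,  31.9]))
scene ball (array([ 4.40823e+02, -3.88690e+01,  4.20000e-01]), np.float64(0.892), 0.53, array([266.9, 191.7,  18.5,  30.8]))
scene carton (array([ 7.04029e+02, -3.71449e+02,  4.60000e-02]), np.float64(0.948), 0.88, array([126.5, 163.9,  37.9,  39.8]))
```

Run:
```python
from fit import *
c=calibration("top"); im=camera("top")
g=cv2.cvtColor(im,cv2.COLOR_RGB2GRAY); G=cv2.resize(g,None,fx=4,fy=4,interpolation=cv2.INTER_CUBIC)
for n,uv,z,r in (("tt",(296,136),50,29),("dd",(146.6,203),70,22.5)):
    x0,y0=int((uv[0]-40)*4),int((uv[1]-40)*4)
    C=cv2.HoughCircles(cv2.GaussianBlur(G[y0:y0+320,x0:x0+320],(5,5),0),cv2.HOUGH_GRADIENT,1,60,param1=60,param2=15,minRadius=int(r*3.5),maxRadius=int(r*4.5))
    for q in C[0][:2]: 
        p=((q[0]+x0-1.5)/4,(q[1]+y0-1.5)/4); print(n,np.round(p,1),q[2]/4,np.round(back(p,z,c),1))
def crop(im,u,v,h): return cv2.resize(im[int(v)-h:int(v)+h,int(u)-h:int(u)+h,::-1],(395,290),interpolation=cv2.INTER_CUBIC)
sc=camera("scene")
cv2.imwrite("pics/crops.png",np.vstack([np.hstack([cv2.resize(im[v-24:v+24,u-32:u+32,::-1],(395,296),interpolation=cv2.INTER_CUBIC) for im,u,v in r]) for r in (((im,146,203),(sc,342,262)),((im,296,136),(im,362,219)))]))
```

```text
tt [297. 135.] 28.7 [ 659.7 -111.5   50. ]
dd [145.8 203. ] 22.325 [484.3 291.8  70. ]
```

View pics/crops.png

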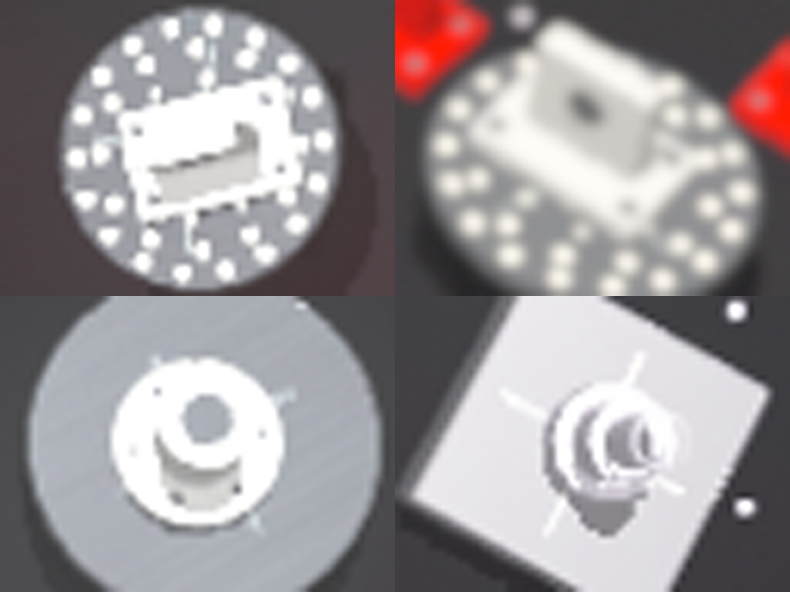

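The enlarged crop shows the white bracket with its upright web on the dotted disc, next to two of the red look-alikes. It's the listed part.

I'll start by turning the tool to the web yaw of 1.77, and write a helper that computes the shifts.

```bash
cat > go.py <<'E'
import sys,numpy as np
from cell import *
from scipy.spatial.transform import Rotation as R
t=np.array(list(map(float,sys.argv[1:4]))); s=read_state()
d=R.from_euler('xyz',s['eef_rot']).as_matrix().T@(t-s['eef_pos'])/50
print('units',np.round(d,2),'rows at .5:',np.ceil(np.linalg.norm(d)/.5),'t',s['clock'],'pos',np.round(s['eef_pos'],1),'yaw',round(s['eef_rot'][2],3),'tilt',np.round(s['eef_rot'][:2],3),'gap',round(s['finger_gap'],1),'F',np.round(s['wrist_force'],1),round(float(s['finger_force']),1))
E
python3 -m jog '[[94,[0,0,0],0.042],[94,[0,0,0],0.042],[94,[0,0,0],0.042],[94,[0,0,0],0.042],[94,[0,0,0],0.042],[94,[0,0,0],0.042],[94,[0,0,0],0.042],[94,[0,0,0],0.042],[94,[0,0,0],0]]' 40; python3 go.py 485.9 284.8 180
```

```text
clock: 2.1
eef_pos: [169.2, 523.3, 205.4]
eef_rot: [-3.142, -0.0, 1.771]
wrist_force: [-0.8, -0.4, -0.9]
finger_gap: 94.2
finger_force: 0.0
units [-5.93  5.26  0.51] rows at .5: 16.0 t 2.1 pos [169.2 523.3 205.4] yaw 1.771 tilt [-3.142 -0.   ] gap 94.2 F [-0.8 -0.4 -0.9] 0.0
```

```bash
python3 -m jog '[[94,[-0.37,0.33,0.03],0],[94,[-0.37,0.33,0.03],0],[94,[-0.37,0.33,0.03],0],[94,[-0.37,0.33,0.03],0],[94,[-0.37,0.33,0.03],0],[94,[-0.37,0.33,0.03],0],[94,[-0.37,0.33,0.03],0],[94,[-0.37,0.33,0.03],0],[94,[-0.37,0.33,0.03],0],[94,[-0.37,0.33,0.03],0],[94,[-0.37,0.33,0.03],0],[94,[-0.37,0.33,0.03],0],[94,[-0.37,0.33,0.03],0],[94,[-0.37,0.33,0.03],0],[94,[-0.37,0.33,0.03],0],[94,[-0.37,0.33,0.03],0],[94,[0,0,0],0],[94,[0,0,0],0]]' >/dev/null; python3 go.py 485.9 284.8 86
```

```text
units [-0.02 -0.03  1.91] rows at .5: 4.0 t 3.9 pos [487.3 286.3 181.3] yaw 1.775 tilt [-3.141 -0.   ] gap 94.2 F [1.  0.3 0.7] 0.0
```

```bash
python3 -m jog '[[94,[-0.02,-0.03,0.3],0],[94,[0,0,0.3],0],[94,[0,0,0.3],0],[94,[0,0,0.3],0],[94,[0,0,0.3],0],[94,[0,0,0.2],0],[94,[0,0,0.1],0],[94,[0,0,0.1],0],[94,[0,0,0],0],[94,[0,0,0],0],[60,[0,0,0],0],[40,[0,0,0],0],[25,[0,0,0],0],[5,[0,0,0],0],[5,[0,0,0],0],[5,[0,0,0],0],[5,[0,0,0],0],[5,[0,0,0],0]]' 25; python3 go.py 644 115 190
```

```text
clock: 5.7
eef_pos: [486.1, 285.1, 86.5]
eef_rot: [3.142, 0.0, 1.773]
wrist_force: [0.1, 0.2, -0.3]
finger_gap: 33.1
finger_force: 0.0
units [-3.97  2.41 -2.07] rows at .5: 11.0 t 5.7 pos [486.1 285.1  86.5] yaw 1.773 tilt [3.142 0.   ] gap 33.1 F [ 0.1  0.2 -0.3] 0.0
```

```bash
python3 -m jog '[[5,[0,0,0],0],[5,[0,0,0],0],[5,[0,0,0],0],[5,[0,0,0],0],[5,[0,0,0],0],[5,[0,0,0],0],[5,[0,0,0],0],[5,[0,0,0],0]]'
python3 - <<'E'
from cell import *
import cv2
sc=camera("scene"); cv2.imwrite("pics/g1.png",cv2.resize(sc[180:330,240:440,::-1],(800,600),interpolation=cv2.INTER_CUBIC))
E
```

```text
clock: 6.5
eef_pos: [486.1, 285.1, 86.4]
eef_rot: [-3.142, 0.0, 1.773]
wrist_force: [-0.7, -0.0, 0.5]
finger_gap: 12.1
finger_force: 25.0
```

View pics/g1.png

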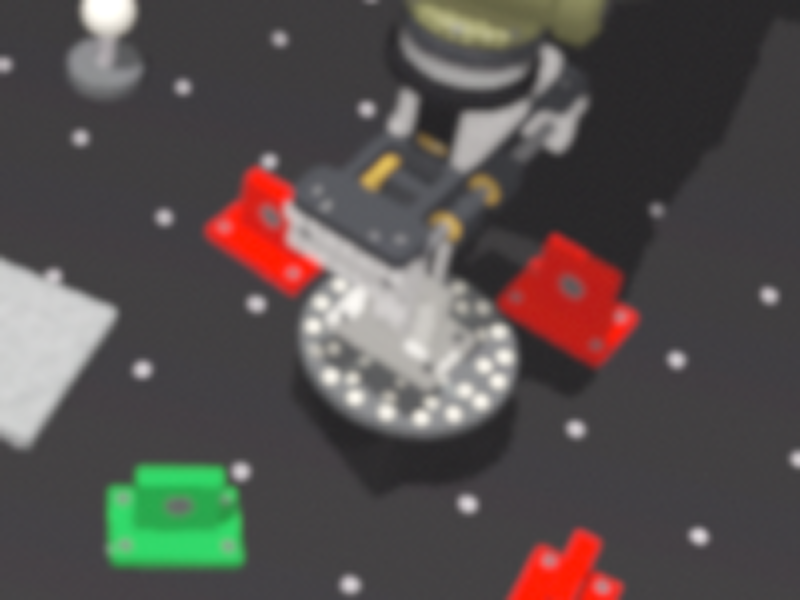

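The bracket is gripped (gap 12.1 mm, 25 N), seen around (420,330) in the crop. Lifting it and carrying it over the pad.

```bash
python3 -m jog '[[5,[0,0,-0.1],0],[5,[0,0,-0.2],0],[5,[0,0,-0.3],0],[5,[0,0,-0.3],0],[5,[0,0,-0.2],0],[5,[-0.2,0.12,0],0],[5,[-0.4,0.24,0],0],[5,[-0.4,0.24,0],0],[5,[-0.4,0.24,0],0],[5,[-0.4,0.24,0],0],[5,[-0.4,0.24,0],0],[5,[-0.4,0.24,0],0],[5,[-0.4,0.24,0],0],[5,[-0.4,0.24,0],0],[5,[-0.37,0.25,0],0],[5,[-0.2,0.12,0],0],[5,[0,0,0],0],[5,[0,0,0],0],[5,[0,0,0],0]]'; python3 go.py 644 115 28.4
```

```text
clock: 8.45
eef_pos: [643.5, 115.7, 141.4]
eef_rot: [-3.141, -0.0, 1.774]
wrist_force: [0.1, 0.8, -2.0]
finger_gap: 11.8
finger_force: 25.0
units [-0.02  0.01  2.26] rows at .5: 5.0 t 8.45 pos [643.5 115.7 141.4] yaw 1.774 tilt [-3.141 -0.   ] gap 11.8 F [ 0.1  0.8 -2. ] 25.0
```

```bash
python3 -m jog '[[5,[-0.02,0,0.2],0],[5,[0,0,0.4],0],[5,[0,0,0.4],0],[5,[0,0,0.4],0],[5,[0,0,0.3],0],[5,[0,0,0.2],0],[5,[0,0,0.1],0],[5,[0,0,0.08],0],[5,[0,0,0.08],0],[5,[0,0,0.02],0],[5,[0,0,0.02],0],[5,[0,0,0.02],0],[5,[0,0,0.02],0],[5,[0,0,0],0]]'; python3 go.py 644 115 28.4
```

```text
clock: 9.85
eef_pos: [644.3, 114.0, 29.4]
eef_rot: [3.142, -0.0, 1.773]
wrist_force: [0.0, 0.4, -1.2]
finger_gap: 12.1
finger_force: 25.0
units [ 0.02 -0.    0.02] rows at .5: 1.0 t 9.85 pos [644.3 114.   29.4] yaw 1.773 tilt [ 3.142 -0.   ] gap 12.1 F [ 0.   0.4 -1.2] 25.0
```

```bash
python3 -m jog '[[5,[0,0,0.02],0],[5,[0,0,0.01],0],[5,[0,0,0],0],[5,[0,0,0],0]]'
```

```text
clock: 10.25
eef_pos: [644.4, 114.0, 28.5]
eef_rot: [3.141, 0.0, 1.773]
wrist_force: [-2.5, -0.6, 5.4]
finger_gap: 11.6
finger_force: 25.0
```

```bash
python3 -m jog '[[15,[0,0,0],0],[30,[0,0,0],0],[94,[0,0,0],0],[94,[0,0,0],0],[94,[0,0,0],0],[94,[0,0,0],0],[94,[0,0,-0.1],0],[94,[0,0,-0.4],0],[94,[0,0,-0.5],0],[94,[0,0,-0.5],0],[94,[0,0,-0.5],0],[94,[0,0,-0.5],0],[94,[0,0,-0.1],0],[94,[0,0,0],0]]'; python3 go.py 658.3 -105.6 150
```

```text
clock: 11.65
eef_pos: [644.4, 114.0, 158.4]
eef_rot: [3.14, 0.0, 1.773]
wrist_force: [0.3, 0.2, -1.0]
finger_gap: 93.9
finger_force: 0.0
units [-4.36 -0.61  0.17] rows at .5: 9.0 t 11.65 pos [644.4 114.  158.4] yaw 1.773 tilt [3.14 0.  ] gap 93.9 F [ 0.3  0.2 -1. ] 0.0
```

```bash
python3 -m jog '[[94,[-0.4,-0.06,0],0],[94,[-0.5,-0.07,0],0],[94,[-0.5,-0.07,0],0],[94,[-0.5,-0.07,0],0],[94,[-0.5,-0.07,0],0],[94,[-0.5,-0.07,0],0],[94,[-0.5,-0.07,0],0],[94,[-0.5,-0.07,0],0],[94,[-0.46,-0.06,0],0],[94,[0,0,0],0],[94,[0,0,0],0]]' >/dev/null; python3 go.py 658.3 -105.6 65
python3 - <<'E'
from fit import *
for cam,nr in(("top",(214,147)),("scene",(238,266))):
    camera(cam)
    print(cam,fit(cam,'bracket',12,np.array(nr)))
E
```

```text
units [-0.    0.01  1.83] rows at .5: 4.0 t 12.75 pos [ 657.7 -105.6  156.4] yaw 1.772 tilt [-3.14e+00 -1.00e-03] gap 94.0 F [0.4 0.3 0.2] 0.0
top (array([642.11 , 114.897,  -1.421]), np.float64(0.906), 0.94, array([215.2, 144.3,  25. ,  20.4]))
scene (array([647.524, 113.69 ,   1.802]), np.float64(0.922), 0.63, array([237.8, 258.6,  38.8,  29.1]))
```

```bash
python3 -m jog '[[94,[0,0.01,0.2],0],[94,[0,0,0.4],0],[94,[0,0,0.4],0],[94,[0,0,0.4],0],[94,[0,0,0.25],0],[94,[0,0,0.12],0],[94,[0,0,0.06],0],[94,[0,0,0],0],[70,[0,0,0],0],[20,[0,0,0],0],[20,[0,0,0],0],[20,[0,0,0],0],[20,[0,0,0],0],[20,[0,0,0],0],[20,[0,0,0],0],[20,[0,0,0],0],[20,[0,0,0],0],[20,[0,0,0],0],[20,[0,0,0],0],[20,[0,0,0],0]]' 25; python3 go.py 485.8 292 180
```

```text
clock: 14.95
eef_pos: [658.6, -105.7, 66.4]
eef_rot: [-3.141, 0.0, 1.773]
wrist_force: [-1.0, -0.1, -0.0]
finger_gap: 39.0
finger_force: 25.0
units [ 8.49 -1.79 -2.27] rows at .5: 18.0 t 14.95 pos [ 658.6 -105.7   66.4] yaw 1.773 tilt [-3.141  0.   ] gap 39.0 F [-1.  -0.1 -0. ] 25.0
```

```bash
python3 -m jog '[[20,[0,0,-0.1],0],[20,[0,0,-0.2],0],[20,[0,0,-0.4],0],[20,[0,0,-0.5],0],[20,[0,0,-0.5],0],[20,[0,0,-0.4],0],[20,[0,0,-0.2],0],[20,[0,0,0],0],[20,[0,0,0],0]]'
python3 - <<'E'
from fit import *
for cam in("top","scene"):
    im=camera(cam)
    if cam=="scene": cv2.imwrite("pics/g2.png",cv2.resize(im[110:260,100:300,::-1],(800,600),interpolation=cv2.INTER_CUBIC))
    for q in ('turntable','flange'): print(q,fit(cam,q,0 if q=='turntable' else read_state()['eef_pos'][2]-16.4))
E
```

```text
clock: 15.85
eef_pos: [658.4, -105.6, 180.5]
eef_rot: [-3.141, -0.0, 1.773]
wrist_force: [0.5, -0.1, -2.1]
finger_gap: 39.7
finger_force: 25.0
turntable (array([ 6.71705e+02, -3.65250e+01,  1.40000e-02]), np.float64(0.061), 0.44, array([269.3, 135.7,   9.6,  29.2]))
flange None
turntable (array([ 6.58939e+02, -1.14224e+02,  1.97000e-01]), np.float64(0.936), 0.68, array([184.3, 209.3,  61.8,  47.7]))
flange (array([ 6.63391e+02, -1.02824e+02,  2.80000e-01]), np.float64(0.94), 0.67, array([179.9, 163.2,  28.1,  31.1]))
```

View pics/g2.png

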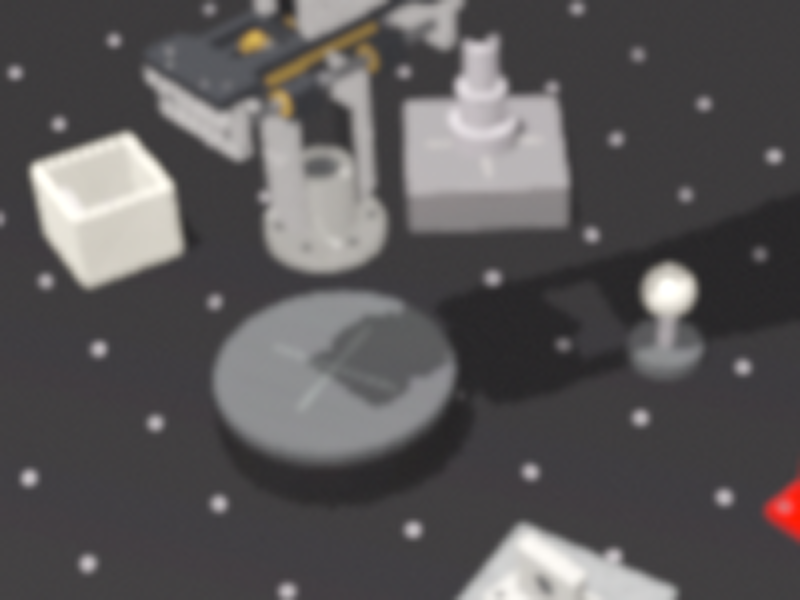

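The hub hangs level in the fingers at crop (325,210), and the turntable's centre cross is now free at crop (335,372). I'll compute the cross position and carry the hub to the disc.

```bash
python3 -m jog '[[20,[0.2,-0.04,0],0],[20,[0.4,-0.08,0],0],[20,[0.45,-0.09,0],0],[20,[0.45,-0.1,0],0],[20,[0.5,-0.1,0],0],[20,[0.5,-0.1,0],0],[20,[0.5,-0.1,0],0],[20,[0.5,-0.1,0],0],[20,[0.5,-0.1,0],0],[20,[0.5,-0.1,0],0],[20,[0.5,-0.1,0],0],[20,[0.5,-0.1,0],0],[20,[0.5,-0.1,0],0],[20,[0.5,-0.1,0],0],[20,[0.5,-0.1,0],0],[20,[0.5,-0.1,0],0],[20,[0.4,-0.08,0],0],[20,[0.4,-0.08,0],0],[20,[0.2,-0.04,0],0],[20,[0,0,0],0]]' >/dev/null; python3 go.py 485.8 292 88
python3 - <<'E'
from fit import *
print('cross scene',back((100+335/4-.4,110+372/4-.4),50,calibration('scene')))
E
```

```text
units [-0.04 -0.07  1.87] rows at .5: 4.0 t 18.15 pos [488.8 294.4 181.5] yaw 1.775 tilt [ 3.142 -0.   ] gap 39.7 F [-0.6 -0.8 -1.4] 25.0
cross scene [ 663.93864785 -106.64600658   50.        ]
```

```bash
python3 -m jog '[[20,[-0.04,-0.07,0.2],0],[20,[0,0,0.3],0],[20,[0,0,0.3],0],[20,[0,0,0],0],[20,[0,0,0],0]]'
python3 - <<'E'
from fit import *
im=camera("scene"); cv2.imwrite("pics/g3.png",cv2.resize(im[190:310,260:420,::-1],(800,600),interpolation=cv2.INTER_CUBIC))
print(fit("scene",'flange',read_state()['eef_pos'][2]-16.4))
E
```

```text
clock: 18.65
eef_pos: [486.6, 290.1, 141.4]
eef_rot: [-3.141, 0.0, 1.772]
wrist_force: [-0.2, 0.1, -2.5]
finger_gap: 39.3
finger_force: 25.0
(array([4.90107e+02, 2.89321e+02, 3.07000e-01]), np.float64(0.897), 0.72, array([343.5, 246.1,  27.2,  33.3]))
```

View pics/g3.png

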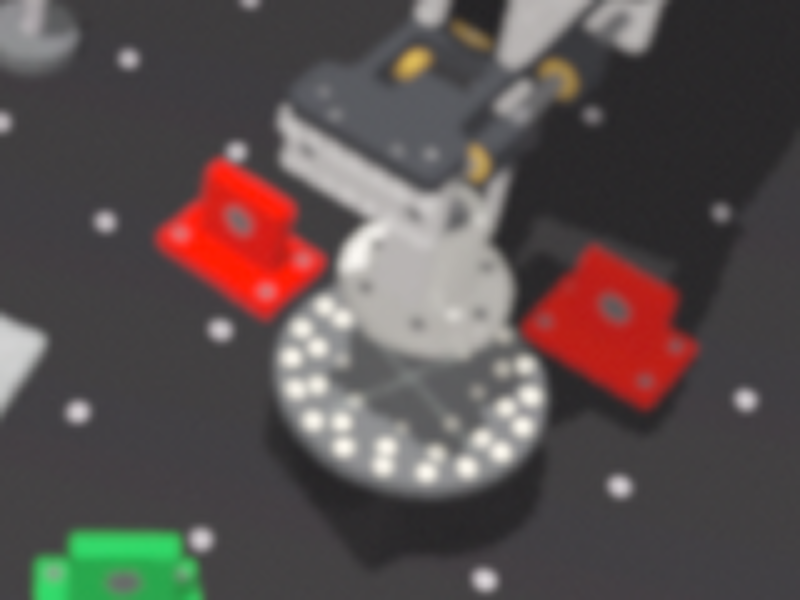

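The disc's cross is free at crop (412,378), and the hub is above it at (425,290).

```bash
python3 - <<'E'
from fit import *
print(back((342,265.2),70,calibration('scene')))
E
python3 go.py 485.5 292 88
```

```text
[487.56094221 292.69716614  70.        ]
units [ 0.03 -0.02  1.08] rows at .5: 3.0 t 18.75 pos [486.9 290.6 142.1] yaw 1.773 tilt [ 3.141 -0.   ] gap 39.5 F [-0.7 -0.3 -1.3] 25.0
```

```bash
python3 -m jog '[[20,[0.03,-0.02,0.2],0],[20,[0,0,0.3],0],[20,[0,0,0.2],0],[20,[0,0,0.14],0],[20,[0,0,0.08],0],[20,[0,0,0.06],0],[20,[0,0,0.04],0],[20,[0,0,0.02],0],[20,[0,0,0.02],0],[20,[0,0,0],0],[20,[0,0,0],0]]'
```

```text
clock: 19.85
eef_pos: [485.2, 292.1, 88.6]
eef_rot: [3.141, -0.0, 1.773]
wrist_force: [-0.3, -0.3, -2.1]
finger_gap: 39.6
finger_force: 25.0
```

```bash
python3 -m jog '[[20,[0,0,0.02],0],[20,[0,0,0.01],0],[20,[0,0,0.01],0],[20,[0,0,0],0],[20,[0,0,0],0]]'
```

```text
clock: 20.35
eef_pos: [485.2, 292.1, 86.4]
eef_rot: [-3.142, -0.0, 1.773]
wrist_force: [1.3, 0.0, -1.8]
finger_gap: 39.6
finger_force: 25.0
```

```bash
python3 -m jog '[[20,[0,0,0.01],0],[20,[0,0,0.01],0],[20,[0,0,0],0],[20,[0,0,0],0]]'
```

```text
clock: 20.75
eef_pos: [485.2, 292.1, 86.4]
eef_rot: [3.141, -0.0, 1.773]
wrist_force: [-4.3, -2.1, 8.0]
finger_gap: 39.4
finger_force: 25.0
```

```bash
python3 -m jog '[[43,[0,0,0],0],[55,[0,0,0],0],[94,[0,0,0],0],[94,[0,0,0],0],[94,[0,0,0],0],[94,[0,0,0],0],[94,[0,0,-0.1],0],[94,[0,0,-0.4],0],[94,[0,0,-0.5],0],[94,[0,0,-0.5],0],[94,[0,0,-0.5],0],[94,[0,0,-0.1],0],[94,[0,0,0],0],[94,[0,0,0],0]]'; python3 go.py 432.7 -279.8 190
```

```text
clock: 22.15
eef_pos: [484.8, 291.9, 189.2]
eef_rot: [-3.14, 0.0, 1.773]
wrist_force: [0.1, 0.3, -0.1]
finger_gap: 93.9
finger_force: 0.0
units [-1.099e+01 -3.320e+00 -1.000e-02] rows at .5: 23.0 t 22.15 pos [484.8 291.9 189.2] yaw 1.773 tilt [-3.14  0.  ] gap 93.9 F [ 0.1  0.3 -0.1] 0.0
```

```bash
python3 -m jog '[[94,[-0.3,-0.09,0],0],[94,[-0.6,-0.18,0],0],[94,[-0.6,-0.18,0],0],[94,[-0.6,-0.18,0],0],[94,[-0.6,-0.18,0],0],[94,[-0.6,-0.18,0],0],[94,[-0.6,-0.18,0],0],[94,[-0.6,-0.18,0],0],[94,[-0.6,-0.18,0],0],[94,[-0.6,-0.18,0],0],[94,[-0.6,-0.18,0],0],[94,[-0.6,-0.18,0],0],[94,[-0.6,-0.18,0],0],[94,[-0.6,-0.18,0],0],[94,[-0.6,-0.18,0],0],[94,[-0.6,-0.18,0],0],[94,[-0.6,-0.18,0],0],[94,[-0.6,-0.18,0],0],[94,[-0.4,-0.12,0],0],[94,[0,0,0],0]]' >/dev/null; python3 go.py 432.7 -279.8 190
python3 - <<'E'
from fit import *
for cam in("top","scene"):
    im=camera(cam); print(fit(cam,'flange',70))
    if cam=="scene": cv2.imwrite("pics/g4.png",cv2.resize(im[80:230,140:340,::-1],(800,600),interpolation=cv2.INTER_CUBIC))
E
```

```text
units [-0.06 -0.02 -0.01] rows at .5: 1.0 t 24.15 pos [ 433.1 -276.6  189.4] yaw 1.77 tilt [-3.14e+00 -1.00e-03] gap 93.8 F [ 0.6  0.4 -0.2] 0.0
(array([ 4.86169e+02,  2.89790e+02, -3.18000e-01]), np.float64(0.918), 0.7, array([147.9, 202.8,  28. ,  30.7]))
(array([4.87771e+02, 2.90944e+02, 4.80000e-02]), np.float64(0.973), 0.78, array([341.2, 261.4,  31.6,  34.7]))
```

View pics/g4.png

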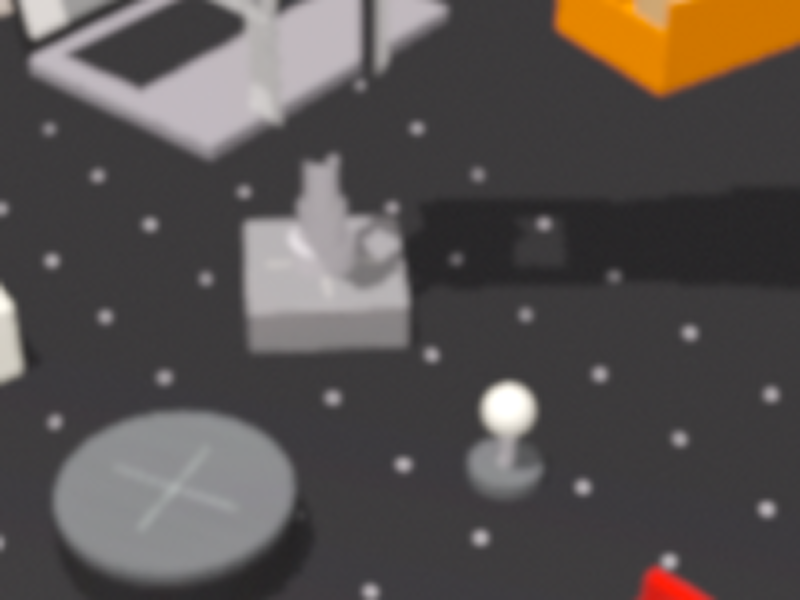

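The hub sits on the disc centre to within about 2 mm. In the crop the shaft stands at (322,210) on the granite below the open fingers. Descending to its journal.

```bash
python3 -m jog '[[94,[-0.06,-0.02,0.2],0],[94,[0,0,0.4],0],[94,[0,0,0.4],0],[94,[0,0,0.4],0],[94,[0,0,0.3],0],[94,[0,0,0.13],0],[94,[0,0,0.06],0],[94,[0,0,0],0],[70,[0,0,0],0],[40,[0,0,0],0],[10,[0,0,0],0],[10,[0,0,0],0],[10,[0,0,0],0],[10,[0,0,0],0],[10,[0,0,0],0],[10,[0,0,0],0],[10,[0,0,0],0],[10,[0,0,0],0],[10,[0,0,0],0],[10,[0,0,0],0]]' 30;python3 -m jog '[[10,[0,0,0],0],[10,[0,0,0],0],[10,[0,0,0],0]]'; python3 go.py 661 -109 170
```

```text
clock: 26.35
eef_pos: [434.1, -277.7, 95.8]
eef_rot: [-3.141, -0.0, 1.773]
wrist_force: [-0.3, -0.3, -2.1]
finger_gap: 23.6
finger_force: 30.0
clock: 26.65
eef_pos: [434.2, -277.8, 95.9]
eef_rot: [-3.142, -0.0, 1.773]
wrist_force: [0.2, 0.0, -2.3]
finger_gap: 23.5
finger_force: 30.0
units [ 2.39  5.12 -1.48] rows at .5: 12.0 t 26.65 pos [ 434.2 -277.8   95.9] yaw 1.773 tilt [-3.142 -0.   ] gap 23.5 F [ 0.2  0.  -2.3] 30.0
```

```bash
python3 -m jog '[[10,[0,0,-0.06],0],[10,[0,0,-0.2],0],[10,[0,0,-0.4],0],[10,[0,0,-0.5],0],[10,[0,0,-0.4],0],[10,[0,0,-0.2],0],[10,[0.1,0.2,0],0],[10,[0.2,0.43,0],0],[10,[0.23,0.5,0],0],[10,[0.23,0.5,0],0],[10,[0.23,0.5,0],0],[10,[0.23,0.5,0],0],[10,[0.23,0.5,0],0],[10,[0.23,0.5,0],0],[10,[0.23,0.5,0],0],[10,[0.23,0.5,0],0],[10,[0.23,0.47,0],0],[10,[0.15,0.32,0],0],[10,[0.1,0.2,0],0],[10,[0,0,0],0]]'; python3 -m jog '[[10,[0,0,0],0],[10,[0,0,0],0]]' >/dev/null; python3 go.py 661 -109 130
python3 - <<'E'
from fit import *
z=read_state()['eef_pos'][2]-55.9
im=camera("scene"); print(fit("scene",'shaft',z)); cv2.imwrite("pics/g5.png",cv2.resize(im[110:260,90:290,::-1],(800,600),interpolation=cv2.INTER_CUBIC))
camera("top"); print(fit("top",'shaft',z))
print(back((183.4,202.2),50,calibration("scene")))
E
```

```text
clock: 28.65
eef_pos: [683.5, -91.6, 182.5]
eef_rot: [-3.14, -0.001, 1.775]
wrist_force: [-0.2, -0.9, -2.2]
finger_gap: 23.4
finger_force: 30.0
units [-0.22 -0.49  1.08] rows at .5: 3.0 t 28.85 pos [682.7 -93.6 183.9] yaw 1.772 tilt [-3.141  0.   ] gap 23.1 F [-0.3 -0.3 -2.7] 30.0
(array([ 6.86477e+02, -9.40950e+01,  1.54000e-01]), np.float64(0.78), 0.74, array([177.3, 174.2,  18. ,  31.3]))
None
[ 663.05799389 -107.91130118   50.        ]
```

View pics/g5.png

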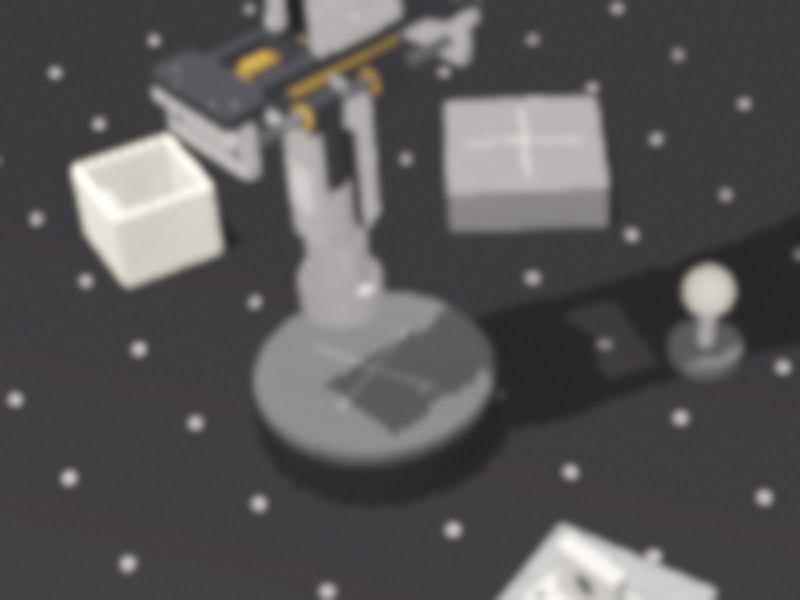

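The shaft hangs straight at crop (335,290). The turntable cross is at (375,370) and the granite cross is now clear at (524,140). I'll back off the overshoot and lower.

```bash
python3 -m jog '[[10,[-0.1,-0.2,0],0],[10,[-0.12,-0.29,0.1],0],[10,[0,0,0.3],0],[10,[0,0,0.3],0],[10,[0,0,0.3],0],[10,[0,0,0.2],0],[10,[0,0,0.1],0],[10,[0,0,0.06],0],[10,[0,0,0.04],0],[10,[0,0,0],0],[10,[0,0,0],0]]'; python3 go.py 661.3 -109.8 107.5;  python3 - <<'E'
from fit import *
print(back((90+524/4-.4,110+140/4-.4),40,calibration("scene")))
E
```

```text
clock: 30.15
eef_pos: [661.5, -108.7, 114.4]
eef_rot: [3.141, 0.0, 1.773]
wrist_force: [0.4, -0.6, -2.3]
finger_gap: 23.2
finger_force: 30.0
units [-0.02 -0.01  0.14] rows at .5: 1.0 t 30.15 pos [ 661.5 -108.7  114.4] yaw 1.773 tilt [3.141 0.   ] gap 23.2 F [ 0.4 -0.6 -2.3] 30.0
[ 433.49601736 -280.42715557   40.        ]
```

```bash
python3 -m jog '[[10,[-0.02,-0.01,0.04],0],[10,[0,0,0.04],0],[10,[0,0,0.02],0],[10,[0,0,0.02],0],[10,[0,0,0.02],0],[10,[0,0,0],0],[10,[0,0,0],0],[10,[0,0,0],0]]'
```

```text
clock: 30.95
eef_pos: [661.1, -109.8, 107.0]
eef_rot: [3.142, 0.0, 1.773]
wrist_force: [0.1, 0.2, -2.5]
finger_gap: 23.3
finger_force: 30.0
```

```bash
python3 -m jog '[[10,[0,0,0.01],0],[10,[0,0,0.01],0],[10,[0,0,0.01],0],[10,[0,0,0],0],[10,[0,0,0],0]]'
```

```text
clock: 31.45
eef_pos: [661.1, -109.8, 105.6]
eef_rot: [3.141, 0.0, 1.773]
wrist_force: [-0.4, -0.6, -0.9]
finger_gap: 23.4
finger_force: 30.0
```

```bash
python3 -m jog '[[10,[0,0,0.01],0],[10,[0,0,0.01],0],[10,[0,0,0],0],[10,[0,0,0],0]]'
```

```text
clock: 31.85
eef_pos: [661.2, -109.8, 105.5]
eef_rot: [3.141, 0.0, 1.773]
wrist_force: [-3.8, 0.5, 7.2]
finger_gap: 23.6
finger_force: 30.0
```

```bash
python3 -m jog '[[28,[0,0,0],0],[45,[0,0,0],0],[94,[0,0,0],0],[94,[0,0,0],0],[94,[0,0,0],0],[94,[0,0,0],0],[94,[0,0,-0.1],0],[94,[0,0,-0.4],0],[94,[0,0,-0.5],0],[94,[0,0,-0.5],0],[94,[0,0,-0.1],0],[94,[0,0,0],0],[94,[0,0,0],0]]'; python3 go.py 644.6 114.1 180
```

```text
clock: 33.15
eef_pos: [660.6, -109.7, 183.0]
eef_rot: [-3.14, -0.001, 1.773]
wrist_force: [-0.6, 0.8, -1.3]
finger_gap: 93.8
finger_force: 0.0
units [4.45 0.59 0.06] rows at .5: 9.0 t 33.15 pos [ 660.6 -109.7  183. ] yaw 1.773 tilt [-3.14e+00 -1.00e-03] gap 93.8 F [-0.6  0.8 -1.3] 0.0
```

```bash
python3 -m jog '[[94,[0.3,0.04,0],0],[94,[0.5,0.07,0],0],[94,[0.5,0.07,0],0],[94,[0.5,0.07,0],0],[94,[0.5,0.07,0],0],[94,[0.5,0.07,0],0],[94,[0.5,0.06,0],0],[94,[0.5,0.06,0],0],[94,[0.4,0.05,0],0],[94,[0.25,0.03,0],0],[94,[0,0,0],0],[94,[0,0,0],0]]' >/dev/null; python3 go.py 644.6 114.1 28.5
python3 - <<'E'
from fit import *
for cam in("top","scene"):
    camera(cam); print(fit(cam,'shaft',50))
E
```

```text
units [ 0.01 -0.01  3.11] rows at .5: 7.0 t 34.35 pos [645.1 113.9 184.1] yaw 1.773 tilt [-3.141  0.   ] gap 93.8 F [-0.  -0.3 -0.4] 0.0
(array([ 6.59927e+02, -1.13353e+02,  2.12000e-01]), np.float64(0.948), 0.65, array([297.6, 134.3,  18.9,  20.1]))
(array([ 6.65788e+02, -1.08640e+02,  8.50000e-02]), np.float64(0.868), 0.59, array([183.2, 190.9,  15.3,  30.3]))
```

```bash
python3 -m jog '[[94,[0.01,-0.01,0.3],0],[94,[0,0,0.5],0],[94,[0,0,0.5],0],[94,[0,0,0.5],0],[94,[0,0,0.5],0],[94,[0,0,0.4],0],[94,[0,0,0.2],0],[94,[0,0,0.12],0],[94,[0,0,0.06],0],[94,[0,0,0],0],[70,[0,0,0],0],[40,[0,0,0],0],[5,[0,0,0],0],[5,[0,0,0],0],[5,[0,0,0],0],[5,[0,0,0],0],[5,[0,0,0],0],[5,[0,0,0],0],[5,[0,0,0],0],[5,[0,0,0],0]]' 25 >/dev/null; python3 -m jog '[[5,[0,0,0],0],[5,[0,0,0],0],[5,[0,0,0],0],[5,[0,0,0],0],[5,[0,0,0],0],[5,[0,0,0],0]]'; python3 go.py 432.5 -280 190
```

```text
clock: 37.15
eef_pos: [644.6, 114.5, 30.4]
eef_rot: [-3.142, -0.0, 1.773]
wrist_force: [1.1, -0.0, 0.2]
finger_gap: 11.9
finger_force: 25.0
units [-6.88 -5.74 -3.19] rows at .5: 20.0 t 37.15 pos [644.6 114.5  30.4] yaw 1.773 tilt [-3.142 -0.   ] gap 11.9 F [ 1.1 -0.   0.2] 25.0
```

```bash
python3 -m jog '[[5,[0,0,-0.1],0],[5,[0,0,-0.3],0],[5,[0,0,-0.5],0],[5,[0,0,-0.5],0],[5,[0,0,-0.5],0],[5,[0,0,-0.5],0],[5,[0,0,-0.5],0],[5,[0,0,-0.3],0],[5,[0,0,0],0]]' >/dev/null; python3 -m jog '[[5,[-0.2,-0.17,0],0],[5,[-0.4,-0.33,0],0],[5,[-0.4,-0.33,0],0],[5,[-0.4,-0.33,0],0],[5,[-0.4,-0.33,0],0],[5,[-0.4,-0.33,0],0],[5,[-0.4,-0.33,0],0],[5,[-0.4,-0.33,0],0],[5,[-0.4,-0.33,0],0],[5,[-0.4,-0.33,0],0],[5,[-0.4,-0.33,0],0],[5,[-0.4,-0.33,0],0],[5,[-0.4,-0.33,0],0],[5,[-0.4,-0.33,0],0],[5,[-0.4,-0.33,0],0],[5,[-0.4,-0.33,0],0],[5,[-0.4,-0.35,0],0],[5,[-0.28,-0.24,0],0],[5,[0,0,0],0],[5,[0,0,0],0]]'; python3 go.py 432.5 -280 60
```

```text
clock: 40.05
eef_pos: [433.4, -279.6, 189.5]
eef_rot: [-3.141, -0.001, 1.772]
wrist_force: [-0.1, 1.1, -1.3]
finger_gap: 11.6
finger_force: 25.0
units [-0.01 -0.02  2.59] rows at .5: 6.0 t 40.05 pos [ 433.4 -279.6  189.5] yaw 1.772 tilt [-3.141e+00 -1.000e-03] gap 11.6 F [-0.1  1.1 -1.3] 25.0
```

```bash
python3 -m jog '[[5,[-0.01,-0.02,0.2],0],[5,[0,0,0.4],0],[5,[0,0,0.5],0],[5,[0,0,0.5],0],[5,[0,0,0.4],0],[5,[0,0,0.2],0],[5,[0,0,0.12],0],[5,[0,0,0.08],0],[5,[0,0,0.06],0],[5,[0,0,0.04],0],[5,[0,0,0.04],0],[5,[0,0,0.02],0],[5,[0,0,0],0],[5,[0,0,0],0]]'
```

```text
clock: 41.45
eef_pos: [433.3, -280.6, 62.6]
eef_rot: [3.141, 0.0, 1.773]
wrist_force: [0.3, -0.9, -1.5]
finger_gap: 11.9
finger_force: 25.0
```

```bash
python3 -m jog '[[5,[0,0,0.02],0],[5,[0,0,0.02],0],[5,[0,0,0.02],0],[5,[0,0,0.01],0],[5,[0,0,0],0],[5,[0,0,0],0],[5,[0,0,0],0]]'
```

```text
clock: 42.15
eef_pos: [433.3, -280.6, 59.0]
eef_rot: [3.142, 0.0, 1.773]
wrist_force: [0.5, -0.0, -1.0]
finger_gap: 11.9
finger_force: 25.0
```

```bash
python3 -m jog '[[5,[0,0,0.01],0],[5,[0,0,0.01],0],[5,[0,0,0],0],[5,[0,0,0],0]]'
```

```text
clock: 42.55
eef_pos: [433.3, -280.6, 58.4]
eef_rot: [3.141, 0.0, 1.773]
wrist_force: [-2.7, 2.0, 6.2]
finger_gap: 12.1
finger_force: 25.0
```

Contact with the granite. Releasing and rising, then a move clear so I can check.

```bash
python3 -m jog '[[16,[0,0,0],0],[30,[0,0,0],0],[94,[0,0,0],0],[94,[0,0,0],0],[94,[0,0,0],0],[94,[0,0,0],0],[94,[0,0,-0.1],0],[94,[0,0,-0.4],0],[94,[0,0,-0.5],0],[94,[0,0,-0.5],0],[94,[0,0,-0.5],0],[94,[0,0,-0.5],0],[94,[0,-0.3,-0.3],0],[94,[0.4,-0.3,0],0],[94,[0.5,0,0],0],[94,[0.5,0,0],0],[94,[0.5,0,0],0],[94,[0.4,0,0],0],[94,[0,0,0],0],[94,[0,0,0],0]]'
python3 - <<'E'
from fit import *
for cam,u,v,nr in(("top",364,219,(364,217)),("scene",220,150,(220,140))):
    im=camera(cam); print(fit(cam,'bracket',40,np.array(nr)))
    for q in(('shaft',50),('flange',70),('ball',0),('carton',0)): print(q,fit(cam,*q))
    cv2.imwrite(f"pics/end_{cam}.png",cv2.resize(im[:,:,::-1],(800,600),interpolation=cv2.INTER_CUBIC))
E
```

```text
clock: 44.55
eef_pos: [381.0, -174.1, 198.4]
eef_rot: [3.141, 0.001, 1.774]
wrist_force: [0.5, 0.2, 0.7]
finger_gap: 93.9
finger_force: 0.0
(array([ 441.304, -284.584,    1.544]), np.float64(0.417), 0.58, array([367.6, 214.5,  15.8,  13.4]))
('shaft', 50) (array([ 6.60005e+02, -1.14996e+02,  1.13000e-01]), np.float64(0.937), 0.75, array([298.6, 135.7,  16.8,  24.4]))
('flange', 70) (array([ 4.84618e+02,  2.92136e+02, -3.30000e-01]), np.float64(0.897), 0.59, array([148.4, 204. ,  27.4,  32. ]))
('ball', 0) None
('carton', 0) (array([ 7.00402e+02, -3.74101e+02, -1.20000e-02]), np.float64(0.963), 0.75, array([388.4, 121.8,  35.3,  30.2]))
(array([ 437.329, -274.544,    1.644]), np.float64(0.934), 0.53, array([222.2, 141.8,  28.4,  19.7]))
('shaft', 50) None
('flange', 70) (array([4.88129e+02, 2.90929e+02, 3.14000e-01]), np.float64(0.974), 0.71, array([341.5, 263.9,  28.8,  34.6]))
('ball', 0) (array([ 4.42041e+02, -3.96880e+01,  2.77000e-01]), np.float64(0.818), 0.73, array([266.9, 192.6,  17.2,  28.2]))
('carton', 0) (array([ 704.074, -371.869,    1.565]), np.float64(0.964), 0.97, array([126.2, 164.4,  35.7,  37.8]))
```

View pics/end_scene.png

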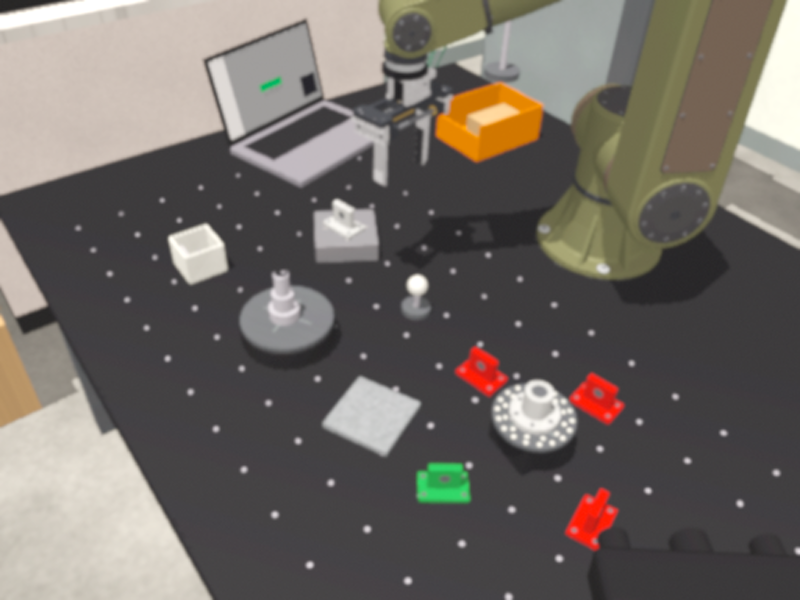

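View pics/end_top.png

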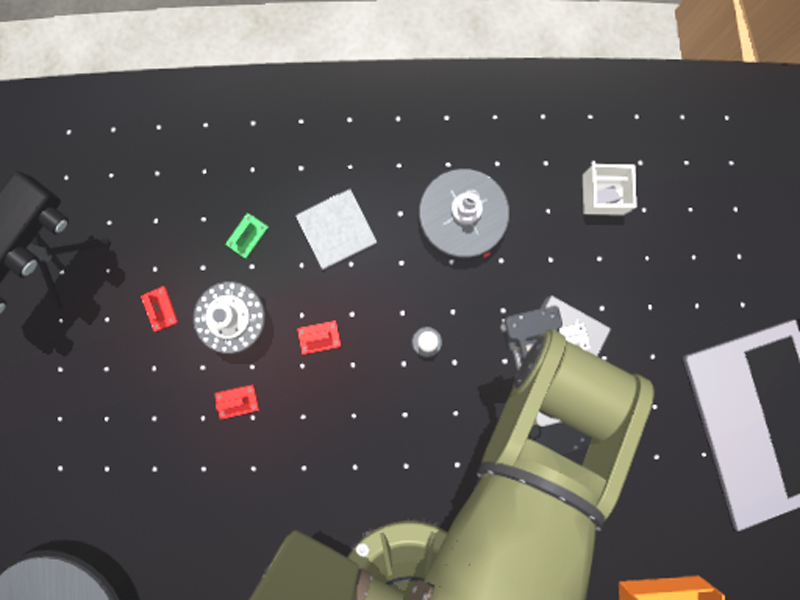

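All three parts stand upright on their stations, and the pad is empty again. The arm hides the bracket in the top view at (575,335), so I'll move it aside and check that one.

```bash
python3 -m jog '[[94,[0.5,0.1,0],0],[94,[0.5,0.1,0],0],[94,[0.5,0.1,0],0],[94,[0.5,0.1,0],0],[94,[0.5,0.1,0],0],[94,[0.5,0.1,0],0],[94,[0.5,0.1,0],0],[94,[0.5,0.1,0],0],[94,[0,0,0],0],[94,[0,0,0],0],[94,[0,0,0],0]]'
python3 - <<'E'
from fit import *
for cam,nr in(("top",(366,214)),("scene",(220,140))):
    camera(cam); print(fit(cam,'bracket',40,np.array(nr)),fit(cam,'granite'),fit(cam,'ball'))
E
```

```text
clock: 46.25
eef_pos: [379.7, 29.5, 197.9]
eef_rot: [-3.142, 0.0, 1.773]
wrist_force: [-0.1, -0.5, -0.0]
finger_gap: 94.1
finger_force: 0.0
(array([ 433.79 , -280.569,    1.732]), np.float64(0.937), 0.83, array([362.1, 214.4,  29. ,  20.2])) (array([ 430.519, -280.823,    1.054]), np.float64(0.948), 0.56, array([361.9, 218.7,  59.9,  63.4])) (array([ 4.37637e+02, -4.27480e+01,  1.59000e-01]), np.float64(0.934), 0.6, array([274.2, 219.4,  18.5,  17.2]))
(array([ 438.89 , -274.832,    1.783]), np.float64(0.957), 0.92, array([220. , 140.2,  31.4,  22.9])) (array([ 433.215, -276.699,   -0.546]), np.float64(0.952), 0.87, array([223.2, 149.7,  43.2,  26.8])) (array([ 4.43001e+02, -3.78790e+01,  3.70000e-01]), np.float64(0.889), 0.75, array([266.1, 191.5,  21.3,  30. ]))
```

The bracket is within about 5 mm of the granite's centre, so I'm handing in.

```bash
python3 -c "
from cell import *
print(sign_off())"
```

```text
the job is handed in; nothing more can be done
None
```

The job is handed in at about 46 s of the 122 s allowed, with no verdict returned: the shaft is on the turntable, the hub on the dotted disc and the T-bracket (parked on the pad on the way) on the stone block, each upright, released and within about 5 mm of centre by camera, with the ball and carton where they were.

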